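# Mark the heel of a shoe last in the marking slide

## Robot

A 6-joint arm with a two-finger parallel gripper is mounted at the origin on the work surface. World frame = base frame: x ahead of the robot, y to its left, z up, the work surface at z = 0. Lengths are in m, angles in rad, forces in N, time in s.
With the tool pointing down it reaches from about 0.35 to 0.85 m from the base axis. Payload 8.1 kg.
Tool frame: the origin (TCP) lies midway between the tips of the shut fingers; the grasp point (between the pads) lies 19 mm behind it; z points along the fingers, y is the line along which they close (so a half turn about z gives the same grasp; the last joint's range is limited). The gripper opens to 93 mm and grips with 3 to 60 N. Pads are 15 mm wide; open, the fingers measure 128 mm over their backs; the gripper's body (75 mm by 188 mm) begins 65 mm behind the grasp point.
Start: joints at [-1.291, 0.13, 1.488, -0, 1.523, -0.085], TCP at [0.214, -0.561, 0.219] pointing down, gripper open.
Joint ranges: [-2.96, 2.96], [-0.89, 2.26], [0.02, 2.5], [-1.34, 4.48], [0, 2.73], [-2.66, 2.66]. Speed limits (rad/s): [2.39, 2.39, 2.79, 3.14, 3.14, 3.14].

## Interface

Orientations are given as a unit quaternion [x, y, z, w].
In Python, from cell import readout, optics, order gives the robot as it stands.
- The arm moves only by the tool carry_out, never from a script. Its argument "increments" is a list of rows, each a list of 2 entries, a list of its own where there are three numbers: the shift along the world's x, y, z as a fraction of full scale, then the turn, a rotation vector about the world's x, y, z as a fraction of full scale. In form: [[[tx, ty, tz], [rx, ry, rz]], ...]. A call has 1 to 12 rows; each row shifts and turns the commanded pose from where the row before left it; what a row does not reach is not made up. Full scale, the value 1, is 300 mm for a shift and 1.5 rad for a turn. A row lasts 1/10 s, in which the tool goes at most 50 mm and 8.59 degrees, less where a joint would pass 70% of its speed; a pose out of reach is approached as far as the arm can. A call with a number of a shift or a turn outside -1 to 1 is refused whole. A call with a gripper value outside its range is refused whole. "jaw" is the opening, from -1 (shut) to 1 (fully open), set as the call begins (left out, the last holds). The fingers move at their own pace and stop on an object; "grip_force" is the grip in N (left out, the last holds). Time passes only in rows, so rows that do not move let the fingers close. It gives the time, the measured TCP pose, the force, the opening and the grip force at its end, in the units of the state.
- readout.get_obs(): the state, without advancing time (a new reading comes with each control period).
- optics.capture(name): name is "scene" or "top" or "wrist"; returns a dict with "color" (420x560x3 uint8, red, green, blue), "z_map" (420x560 float32, m along the optical axis (not along the pixel's ray), 0 where there is no reading), "camera_matrix" (3x3 intrinsics, pixels), "R" (3x3) and "t" (3): a world point X has camera coordinates R X + t. Camera axes: x right, y down, z forward; pixel columns grow to the right and rows downward; lengths in m; the calibration is good to about 2 mm. A picture is of the moment at which its call begins.
- order.sign_off(): hands the job in; it is judged then, once.
The state is a dict: "clock": time; "qpos": joint angles; "qvel": joint speeds; "joint_torque": joint torques, N m; "ee_pos": TCP position; "orientation": TCP orientation; "ft_force": force on the tool from outside, world axes, zero at the start; "ft_torque": the same for the moment, N m; "opening": finger opening in m; "grip_force": force on a finger pad.
Only numpy, scipy, OpenCV 4.12 (cv2) and the standard library are available. Lean on these libraries where they do the work, as an engineer would, in place of code of your own. Each camera call takes 0.05 s, during which the arm holds its last target. There are 200 camera calls.

## Task

Mark the heel of the small green last that rides on the sled in the bench rail: slide the sled along the rail, heel first, until it is fully home against the spring marker and the catch clicks up behind it. Then press the catch's steel pad right down so that the marker's spring sends the sled back out, and leave it there, out on the rail, with the catch up again.

Things in the scene. Friction and masses are not known exactly. Their poses are not given: they have to be found in the camera images.
- jig: Marking slide fixed to the bench: steel plate 340 x 200 mm with an aluminium rail (x -160, open end, to 140 mm; 69 wide, 30 high). Origin on the bench under the rail's centre line; +x along the rail to the home end, +y to the catch side. Home end: grey post 87 mm high with a sprung rubber marker. The fixed round black knob on the -y side is not the catch.
- sled_mid (a point): Mid-sled, 50 mm above bench, axes as jig. Aluminium sled 180 mm long, 0.26-0.44 kg, held down by the rail; carries a last (top 101 mm up). Push the thumb plate at its -x end: 44 wide, 12 thick, rear face 90 mm behind this point, top 87 mm up, clear above 40. In jig x: starts -90 to -55; takes 6 N; rigid stop at 44 mm (push to it); latched rests at 40; released, springs back below 5.
- catch (a joint): Spring catch on the rail's +y side: 0 = up, grows in metres as it goes down, at most 0.013. A lug on the sled's side pushes it down 8 mm in passing (sled at about 6 to 40 mm); it springs back to 0 once the sled is latched home, and again when the sled is out. Pressed down 9 mm or more, it frees the latched sled; full press takes about 6 N.
- pad_top (a point): Centre of the top face of the catch's pad: a ribbed rectangular steel plate, 30 mm along the rail by 34 mm across, 45 mm above the bench when up, at x = 20, y = 88 mm in the jig's frame. Press straight down by 12 mm.
There are look-alikes about, which are no part of the job. What is shaped like the part that bears sled_mid but purple or red is not meant.

How it is judged:
By the outcome, as a careful person would: the job done as asked, in the order asked, and still so for the second after the job is handed in, with the robot touching nothing.
It also fails if it takes over 38 s, if anything falls off the work surface, if the arm or the gripper's body presses on something with over 40 N, if the wrist force passes 120 N, or if a joint passes its speed limit or range.

## Working session

There is one attempt and no reset: what is moved stays moved. The work goes in short steps, Python scripts to look and compute and a tool call to move; the robot and the scene stay as the last step left them, time stands still between calls to the robot, and variables do not carry over. Pictures are saved under pics/ and viewed, at most 10 in all, crops included, and the job is handed in when it is done.

Besides the shell and the picture viewer there is one more tool, called after ">>>" as a command line: name --argument value ..., lists and objects as JSON in quotes. carry_out: Moves the arm, as the interface text tells. Shift numbers are shares of 300 mm and turn numbers shares of 1.5 rad, none past 1 either way. Its arguments: {"type":"object","properties":{"increments":{"type":"array","items":{"type":"array"}},"jaw":{"type":"number"},"grip_force":{"type":"number"}},"required":["increments"]}

```bash
mkdir -p pics
cat > h.py <<'E'
import numpy as np,cv2,pickle
from cell import readout,optics,order
def cap(n,f):
    d=optics.capture(n); cv2.imwrite(f'pics/{f}.png',d['color'][:,:,::-1]); pickle.dump(d,open(f'{f}.pkl','wb')); return d
def ld(f): return pickle.load(open(f'{f}.pkl','rb'))
def px(d,u,v,r=1):
    w=d['z_map'][v-r:v+r+1,u-r:u+r+1]; z=np.median(w[w>0]); K=d['camera_matrix']
    return d['R'].T@(np.array([(u-K[0,2])/K[0,0]*z,(v-K[1,2])/K[1,1]*z,z])-d['t'])
def pz(d,u,v,h): # ray to height h
    K=d['camera_matrix']; r=d['R'].T@np.array([(u-K[0,2])/K[0,0],(v-K[1,2])/K[1,1],1]); c=-d['R'].T@d['t']
    return c+r*(h-c[2])/r[2]
def proj(d,X):
    p=d['camera_matrix']@(d['R']@np.array(X)+d['t']); return p[:2]/p[2]
E
python3 - <<'E'
from h import *
cap('top','top1');cap('scene','sc1')
E
```

```text
(no output)
```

View pics/top1.png

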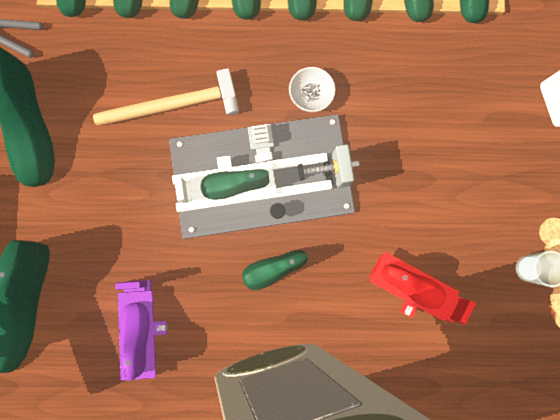

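View pics/sc1.png

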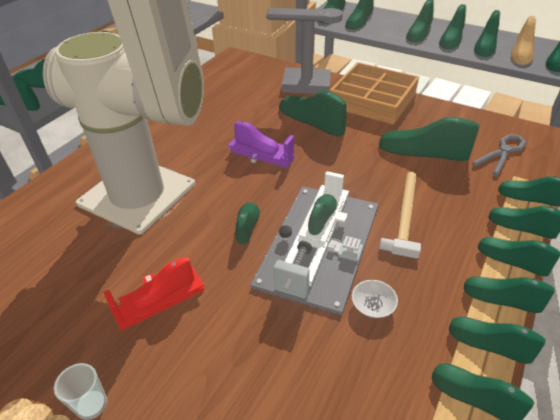

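The top view shows the jig: post at (345,165), thumb plate at (181,190), ribbed catch pad at (260,135), and fixed knob at (278,211).

Candidates in the top view:
- **Green last on a sled in the rail (235,184):** this is the one I want.
- **Loose green last (275,270):** not on a sled.
- **Purple sled (136,330) and red sled (422,288):** wrong colours.
- **Pad or knob:** the pad is the ribbed plate at (260,135). The knob at (278,211) is not the catch.

Run:
```python
from h import *
d=ld('top1')
cv2.imwrite('pics/crop1.png',cv2.resize(d['color'][105:245,160:370,::-1],None,fx=3.8,fy=3.8,interpolation=cv2.INTER_CUBIC))
for n,(u,v) in dict(post=(345,165),plate=(181,190),pad=(260,135),knob=(278,211),s1=(180,144),s2=(333,122),s3=(347,206),s4=(192,230),last=(235,184)).items(): print(n,px(d,u,v).round(4))
print(d['R'].round(3))
```

```text
post [ 0.4987 -0.0843  0.0869]
plate [0.4503 0.2133 0.0865]
pad [0.5631 0.0724 0.0461]
knob [0.4177 0.0371 0.0429]
s1 [0.5512 0.2299 0.0151]
s2 [ 0.5987 -0.0714  0.0148]
s3 [ 0.4312 -0.098   0.0144]
s4 [0.3825 0.2029 0.0138]
last [0.4624 0.1161 0.0845]
[[ 0.005 -1.     0.021]
 [-0.995 -0.007 -0.098]
 [ 0.098 -0.021 -0.995]]
```

View pics/crop1.png

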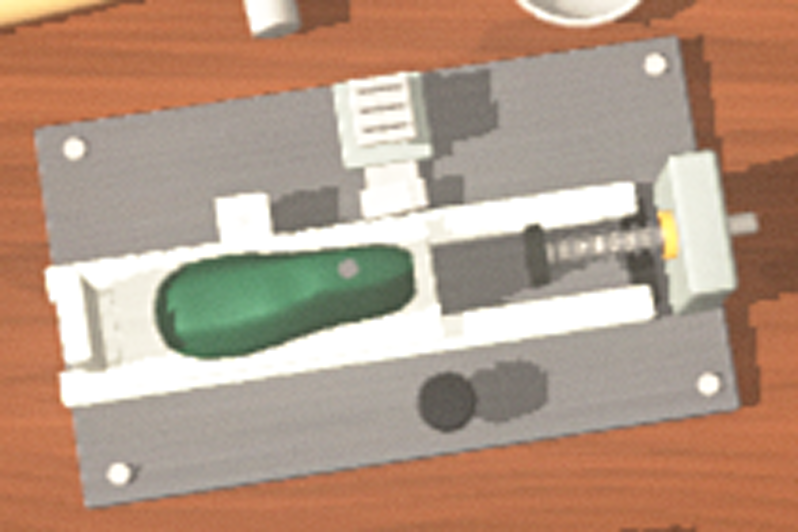

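Run:
```python
from h import *
from scipy.spatial.transform import Rotation as R
d=ld('top1'); o=readout.get_obs()
print(o['clock'],o['ee_pos'],R.from_quat(o['orientation']).as_matrix().round(3).tolist(),o['opening'],o['ft_force'])
# cloud
z=d['z_map'];v,u=np.mgrid[:420,:560];K=d['camera_matrix']
P=np.stack([(u-K[0,2])/K[0,0]*z,(v-K[1,2])/K[1,1]*z,z],-1).reshape(-1,3)
W=((P-d['t'])@d['R']).reshape(420,560,3)
s=[W[y,x,:2] for x,y in((180,144),(333,122),(347,206),(192,230))]
e=(s[1]-s[0])+(s[2]-s[3]);e/=np.linalg.norm(e);n=np.array([-e[1],e[0]])
print('e',e,'yaw',np.arctan2(e[1],e[0]))
O=W[137,261,:2]-.02*e-.088*n
J=np.stack([(W[...,:2]-O)@e,(W[...,:2]-O)@n],-1)
def box(nm,x0,y0,x1,y1,lo,hi):
    m=np.zeros((420,560),bool);m[y0:y1,x0:x1]=1;m&=(W[...,2]>lo)&(W[...,2]<hi)
    q=J[m];print(nm,m.sum(),np.percentile(q,[2,98],axis=0).round(4).tolist(),np.median(W[m],axis=0).round(4))
box('pad',240,118,280,150,.041,.05)
box('plate',170,170,192,206,.082,.092)
box('post',330,140,360,190,.08,.095)
box('lug',214,152,235,168,.02,.06)
box('rail',170,150,340,215,.025,.035)
box('base',165,110,360,245,.010,.02)
box('last',195,160,272,205,.09,.11)
print('O',O,n)
```

```text
0.1 [ 0.21394762 -0.56001644  0.21768691] [[0.934, 0.357, -0.0], [0.357, -0.934, 0.002], [0.0, -0.002, -1.0]] 0.09305401023421375 [0.11571997 0.47432511 0.30585404]
e [ 0.156844   -0.98762339] yaw -1.4133020388822546
pad 272 [[0.0049, 0.0789], [0.0331, 0.1115]] [0.5667 0.0725 0.0453]
plate 167 [[-0.1476, -0.0134], [-0.1359, 0.0284]] [0.4541 0.2173 0.0872]
post 495 [[0.1509, -0.0258], [0.1741, 0.0406]] [ 0.5023 -0.0825  0.0865]
lug 150 [[-0.0695, 0.0396], [-0.0458, 0.0624]] [0.5115 0.141  0.0392]
rail 1526 [[-0.1573, -0.0268], [0.1434, 0.0529]] [0.4735 0.0179 0.0296]
base 9644 [[-0.1544, -0.0767], [0.1708, 0.1174]] [0.5042 0.057  0.0125]
last 392 [[-0.0346, -0.0041], [0.0195, 0.0182]] [0.4748 0.0857 0.0986]
O [0.46982853 0.07647653] [0.98762339 0.156844  ]
```

>>> carry_out --increments '[[[0.13,0.09,0],[0,0,0.06]],[[0.13,0.09,0],[0,0,0.06]],[[0.13,0.09,0],[0,0,0.06]],[[0.13,0.09,0],[0,0,0.06]],[[0.13,0.09,0],[0,0,0.06]],[[0.13,0.09,0],[0,0,0.06]],[[0,0.15,0],[0,0,0.06]],[[0,0.15,0],[0,0,0.06]],[[0,0.15,0],[0,0,0.06]],[[0,0.15,0],[0,0,0.06]],[[0,0.15,0],[0,0,0.06]],[[0,0.15,0],[0,0,0.06]]]' --jaw -1

```text
clock: 1.3
ee_pos: [0.4475, -0.1267, 0.2183]
orientation: [0.749, 0.662, -0.0, -0.0]
ft_force: [0.4, 0.8, 0.1]
opening: 0.0027
grip_force: 0.0
```

>>> carry_out --increments '[[[0,0.16,0],[0,0,0.047]],[[0,0.16,0],[0,0,0.047]],[[0,0.16,0],[0,0,0.047]],[[0,0.16,0],[0,0,0.047]],[[0,0.16,0],[0,0,0]],[[0,0.16,0],[0,0,0]],[[0,0.16,0],[0,0,0]],[[0,0.16,0],[0,0,0]],[[0,0.01,0],[0,0,0]]]'

```text
clock: 2.2
ee_pos: [0.4467, 0.2632, 0.2179]
orientation: [0.648, 0.762, 0.0, -0.001]
ft_force: [-0.7, -0.5, 0.0]
opening: 0.0008
grip_force: 0.0
```

Run:
```python
from h import *
from scipy.spatial.transform import Rotation as R
d=cap('wrist','w1'); o=readout.get_obs()
print(o['clock'],o['ee_pos'],R.from_quat(o['orientation']).as_matrix().round(3).tolist(),o['qpos'])
O=np.array([.4773,.0772]);e=np.array([.1568,-.9876]);n=np.array([-e[1],e[0]])
z=d['z_map'];v,u=np.mgrid[:420,:560];K=d['camera_matrix']
P=np.stack([(u-K[0,2])/K[0,0]*z,(v-K[1,2])/K[1,1]*z,z],-1).reshape(-1,3)
W=((P-d['t'])@d['R']).reshape(420,560,3)
J=np.stack([(W[...,:2]-O)@e,(W[...,:2]-O)@n],-1)
def box(nm,x0,x1,y0,y1,lo,hi):
    m=(W[...,2]>lo)&(W[...,2]<hi)&(J[...,0]>x0)&(J[...,0]<x1)&(J[...,1]>y0)&(J[...,1]<y1)&(z>0)
    if m.sum()>5: q=J[m];print(nm,m.sum(),np.percentile(q,[1,99],axis=0).round(4).tolist(),np.median(W[m],axis=0).round(4))
box('plate',-.19,-.11,-.04,.04,.080,.095)
box('pad',-.01,.05,.06,.12,.041,.05)
print('tcp J',(o['ee_pos'][:2]-O)@e,(o['ee_pos'][:2]-O)@n)
```

```text
2.25 [0.44704334 0.26119505 0.21790643] [[-0.16, 0.987, -0.001], [0.987, 0.16, -0.0], [0.0, -0.001, -1.0]] [ 4.29373289e-01 -9.16444881e-02  1.71445435e+00  4.79951680e-04
  1.52003001e+00  2.68943794e-01]
plate 242 [[-0.147, -0.0203], [-0.1406, 0.0225]] [0.4556 0.221  0.0871]
tcp J -0.18645775294874573 -0.0010310556025830682
```

View pics/w1.png

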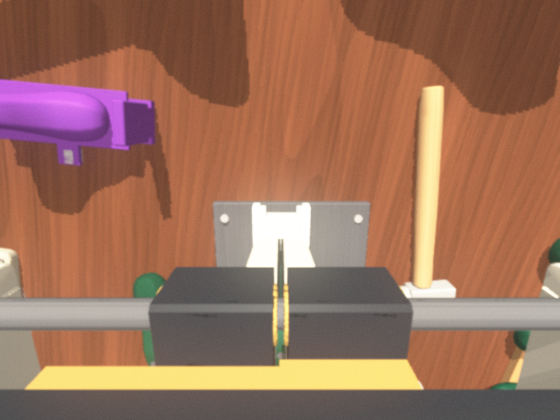

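The wrist view shows the shut fingers (280,300) lined up behind the thumb plate (280,258), on the rail's centre line. Next I lower and start the push.

>>> carry_out --increments '[[[0,0,-0.136],[0,0,0]],[[0,0,-0.136],[0,0,0]],[[0,0,-0.136],[0,0,0]],[[0,0,-0.136],[0,0,0]],[[0,0,0],[0,0,0]],[[0.0115,-0.0655,0],[0,0,0]],[[0.0055,-0.033,0],[0,0,0]],[[0.0055,-0.033,0],[0,0,0]],[[0.0055,-0.033,0],[0,0,0]],[[0.0078,-0.0494,0],[0,0,0]],[[0.0078,-0.0494,0],[0,0,0]]]'

```text
clock: 3.35
ee_pos: [0.4618, 0.1788, 0.0563]
orientation: [0.65, 0.76, 0.001, 0.0]
ft_force: [-0.5, 3.3, 1.9]
opening: 0.0005
grip_force: 1.3
```

```bash
cat >> h.py <<'E'
O=np.array([.4773,.0772]);e=np.array([.1568,-.9876]);n=np.array([-e[1],e[0]])
def rep(cam=None,f=None):
    o=readout.get_obs();p=o['ee_pos'][:2]-O
    print(o['clock'],'tcpJ',p@e,p@n,o['ee_pos'][2],'F_J',o['ft_force'][:2]@e,o['ft_force'][:2]@n,o['ft_force'][2])
    if cam is None: return
    d=cap(cam,f);z=d['z_map'];v,u=np.mgrid[:420,:560];K=d['camera_matrix']
    P=np.stack([(u-K[0,2])/K[0,0]*z,(v-K[1,2])/K[1,1]*z,z],-1).reshape(-1,3)
    W=((P-d['t'])@d['R']).reshape(420,560,3)
    J=np.stack([(W[...,:2]-O)@e,(W[...,:2]-O)@n,W[...,2]],-1);J[z<=0]=9
    return d,J
E
python3 -c "
from h import *
rep()"
```

```text
3.35 tcpJ -0.10278724113313029 0.0006505533479818872 0.05631407262838731 F_J -3.3594307724498504 0.059200328335628334 1.8936484632323025
```

>>> carry_out --increments '[[[0.0053,-0.033,0],[0,0,0]],[[0.0053,-0.033,0],[0,0,0]],[[0.0053,-0.033,0],[0,0,0]],[[0.0027,-0.0165,0],[0,0,0]],[[0.0027,-0.0165,0],[0,0,0]],[[0.001,-0.007,0],[0,0,0]],[[0.001,-0.007,0],[0,0,0]]]'

```text
clock: 4.05
ee_pos: [0.4686, 0.1364, 0.0562]
orientation: [0.65, 0.76, 0.001, -0.0]
ft_force: [-0.1, 8.0, 0.6]
opening: 0.0006
grip_force: 3.5
```

```bash
python3 -c "
from h import *
rep()"
```

```text
4.05 tcpJ -0.059833291211939914 0.000704682149376648 0.056239284797119767 F_J -7.904584638054671 1.191903728271683 0.6149080777504717
```

>>> carry_out --increments '[[[0.001,-0.0066,0],[0,0,0]],[[0.001,-0.0066,0],[0,0,0]],[[0.001,-0.0066,0],[0,0,0]],[[0,0,0],[0,0,0]]]'

```text
clock: 4.45
ee_pos: [0.4692, 0.1321, 0.0563]
orientation: [0.65, 0.76, 0.002, -0.001]
ft_force: [-2.6, 16.4, 4.9]
opening: 0.0004
grip_force: 8.5
```

```bash
python3 -c "
from h import *
rep()"
```

```text
4.45 tcpJ -0.05552228388605983 0.000587390775489536 0.05627045928137191 F_J -16.652466257451557 -0.020620051084902353 4.857802980210728
```

>>> carry_out --increments '[[[0.001,-0.0066,0],[0,0,0]],[[0,0,0],[0,0,0]]]'

```text
clock: 4.65
ee_pos: [0.4692, 0.1321, 0.0565]
orientation: [0.65, 0.76, 0.003, -0.003]
ft_force: [-4.6, 25.0, 5.2]
opening: 0.0005
grip_force: 13.3
```

```bash
python3 -c "
from h import *
d,J=rep('top','top2')
def box(nm,x0,x1,y0,y1,lo,hi):
    m=(J[...,2]>lo)&(J[...,2]<hi)&(J[...,0]>x0)&(J[...,0]<x1)&(J[...,1]>y0)&(J[...,1]<y1)
    if m.sum()>5: print(nm,m.sum(),np.percentile(J[m],[2,98],axis=0).round(4).tolist())
box('pad',-.01,.05,.065,.12,.02,.06)
box('lug',0,.08,.036,.07,.034,.06)
"
```

```text
4.65 tcpJ -0.05544303884535282 0.0005904371921714942 0.056488698944794025 F_J -25.370524113020362 -0.6521875156154208 5.249792528460114
pad 203 [[0.0233, 0.066, 0.0204], [0.0411, 0.1075, 0.0486]]
lug 129 [[0.0309, 0.0366, 0.0357], [0.0541, 0.0554, 0.0435]]
```

The fingers didn't move while the force rose to 25 N, so the sled is at its rigid stop. I back off and rise to check the latch.

>>> carry_out --increments '[[[-0.0053,0.033,0],[0,0,0]],[[-0.0053,0.033,0],[0,0,0]],[[-0.008,0.05,0.02],[0,0,0]],[[0,0,0.12],[0,0,0]],[[0,0,0.15],[0,0,0]],[[0,0,0.15],[0,0,0]],[[-0.015,0.1,0],[0,0,0]],[[-0.015,0.1,0],[0,0,0]],[[-0.015,0.1,0],[0,0,0]],[[0,0,0],[0,0,0]]]'

```text
clock: 5.7
ee_pos: [0.4495, 0.2548, 0.1873]
orientation: [0.649, 0.761, -0.0, -0.0]
ft_force: [0.3, 0.3, 0.4]
opening: 0.0004
grip_force: 0.0
```

```bash
python3 -c "
from h import *
d,J=rep('top','top3')
def box(nm,x0,x1,y0,y1,lo,hi):
    m=(J[...,2]>lo)&(J[...,2]<hi)&(J[...,0]>x0)&(J[...,0]<x1)&(J[...,1]>y0)&(J[...,1]<y1)
    if m.sum()>5: print(nm,m.sum(),np.percentile(J[m],[2,50,98],axis=0).round(4).tolist())
box('pad',-.01,.05,.06,.12,.03,.06)
box('lug',0,.08,.036,.06,.034,.06)
box('plate',-.12,.0,-.03,.03,.082,.092)
cv2.imwrite('pics/crop3.png',cv2.resize(d['color'][105:245,160:370,::-1],None,fx=3.8,fy=3.8,interpolation=cv2.INTER_CUBIC))
"
```

```text
5.7 tcpJ -0.17974846083716325 0.00037391113590774653 0.18727016155166015 F_J -0.28468374709487465 0.39039257992022 0.37841894597700687
pad 277 [[0.0044, 0.0717, 0.0406], [0.0185, 0.0872, 0.045], [0.0327, 0.1043, 0.0485]]
lug 126 [[0.0269, 0.0367, 0.0361], [0.0384, 0.0459, 0.0395], [0.0501, 0.0552, 0.0423]]
plate 153 [[-0.051, -0.0206, 0.0836], [-0.0452, 0.0002, 0.0874], [-0.0396, 0.0215, 0.0907]]
```

View pics/crop3.png

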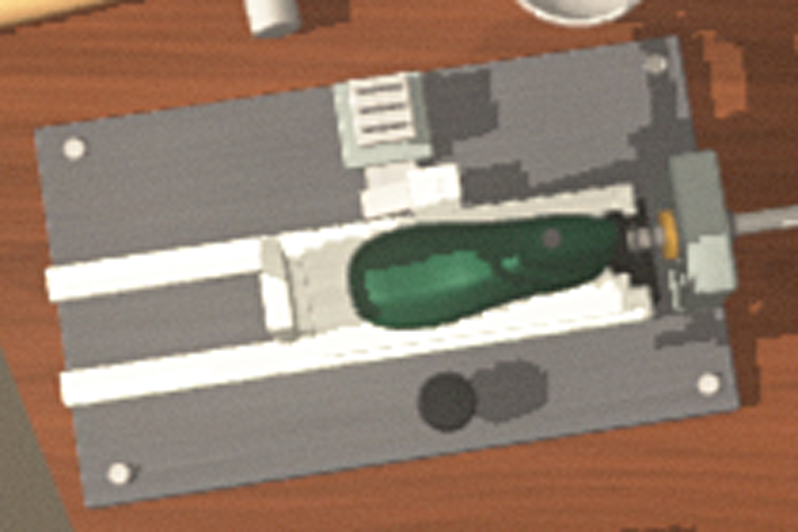

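The crop shows the sled latched home: the pad at (383,120) is back up (45 mm), the lug is just past it at (435,185), and the thumb plate is at (280,285). I go above the pad with a quarter turn, so the gripper body stays clear of the last.

>>> carry_out --increments '[[[0.0357,-0.0554,0],[0,0,0.0952]],[[0.0357,-0.0554,0],[0,0,0.0952]],[[0.0357,-0.0554,0],[0,0,0.0952]],[[0.0357,-0.0554,0],[0,0,0.0952]],[[0.0357,-0.0554,0],[0,0,0.0952]],[[0.0357,-0.0554,0],[0,0,0.0952]],[[0.0357,-0.0554,0],[0,0,0.0952]],[[0.0357,-0.0554,0],[0,0,0.0952]],[[0.0357,-0.0554,0],[0,0,0.0952]],[[0.0357,-0.0554,0],[0,0,0.0952]],[[0.0357,-0.0554,0],[0,0,0.0952]],[[0,0,0],[0,0,0]]]'

```text
clock: 6.95
ee_pos: [0.5686, 0.0663, 0.1871]
orientation: [-0.078, 0.997, -0.001, -0.0]
ft_force: [-0.1, 0.2, -0.2]
opening: 0.0005
grip_force: 0.0
```

```bash
python3 -c "
from h import *
from scipy.spatial.transform import Rotation as R
d,J=rep('wrist','w2')
o=readout.get_obs();M=R.from_quat(o['orientation']).as_matrix();print(M.round(3).tolist(),M[:2,1]@e)
def box(nm,x0,x1,y0,y1,lo,hi):
    m=(J[...,2]>lo)&(J[...,2]<hi)&(J[...,0]>x0)&(J[...,0]<x1)&(J[...,1]>y0)&(J[...,1]<y1)
    if m.sum()>5: print(nm,m.sum(),np.percentile(J[m],[2,50,98],axis=0).round(4).tolist())
box('pad',-.01,.05,.06,.12,.03,.06)
"
```

```text
6.95 tcpJ 0.02503526804224519 0.0884576181783736 0.18705231789002338 F_J -0.1921931121924755 -0.07845227006407585 -0.22770795760422158
[[-0.989, -0.151, -0.001], [-0.151, 0.989, -0.001], [0.001, -0.001, -1.0]] -0.9999531228624902
pad 943 [[0.0059, 0.0717, 0.041], [0.0203, 0.0872, 0.0457], [0.0348, 0.1046, 0.0475]]
```

View pics/w2.png

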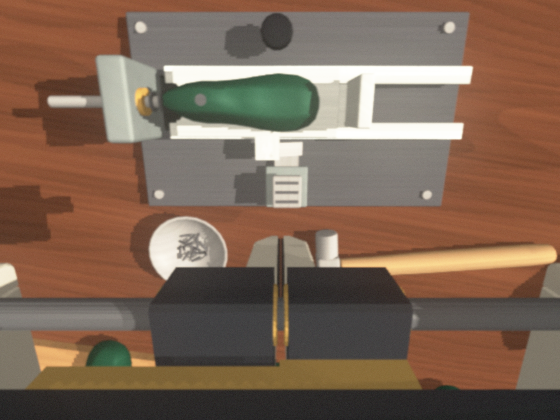

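The wrist view shows the pad at (287,186), with its measured centre at jig (20,88) mm. The fingers are 5 mm too far along the rail, so I correct that, descend and press.

>>> carry_out --increments '[[[-0.0026,0.0165,-0.15],[0,0,0]],[[0,0,-0.15],[0,0,0]],[[0,0,-0.14],[0,0,0]],[[0,0,-0.02],[0,0,0]],[[0,0,-0.01],[0,0,0]],[[0,0,-0.01],[0,0,0]],[[0,0,-0.01],[0,0,0]],[[0,0,-0.01],[0,0,0]],[[0,0,-0.01],[0,0,0]],[[0,0,0],[0,0,0]]]'

```text
clock: 8.0
ee_pos: [0.5689, 0.0748, 0.0355]
orientation: [-0.078, 0.997, -0.0, 0.002]
ft_force: [3.0, 0.3, 5.1]
opening: 0.0004
grip_force: 2.4
```

```bash
python3 -c "
from h import *
rep()"
```

```text
8.0 tcpJ 0.016743924535691714 0.09010100469057448 0.035546662598502365 F_J 0.21335257674180955 3.0037327924101027 5.128481532192569
```

>>> carry_out --increments '[[[0,0,-0.005],[0,0,0]],[[0,0,-0.005],[0,0,0]],[[0,0,0],[0,0,0]]]'

```text
clock: 8.3
ee_pos: [0.5689, 0.0748, 0.0325]
orientation: [-0.078, 0.997, -0.0, 0.002]
ft_force: [2.6, 1.4, 6.6]
opening: 0.0005
grip_force: 2.8
```

```bash
python3 -c "
from h import *
d,J=rep('top','top4')
cv2.imwrite('pics/crop4.png',cv2.resize(d['color'][105:245,160:370,::-1],None,fx=3.8,fy=3.8,interpolation=cv2.INTER_CUBIC))
"
```

```text
8.3 tcpJ 0.016745568322527212 0.0900668989933198 0.03254618635386233 F_J -0.9643532493498883 2.8251927167470545 6.569977160240746
```

View pics/crop4.png

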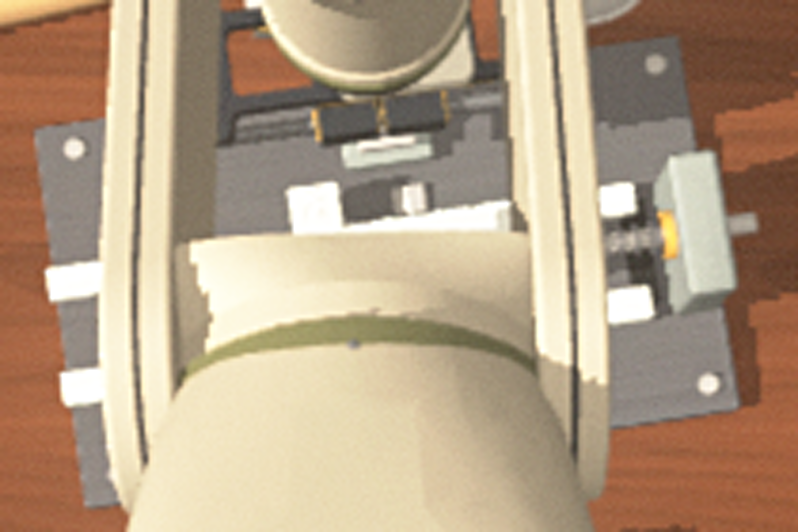

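The crop shows the sled has sprung back out: the lug is at (315,205), so the sled is at about -20 mm. Next I rise and retreat.

>>> carry_out --increments '[[[0,0,0.02],[0,0,0]],[[0,0,0.05],[0,0,0]],[[0,0,0.15],[0,0,0]],[[0,0,0.15],[0,0,0]],[[0,0,0.15],[0,0,0]],[[0.1,-0.1,0],[0,0,0]],[[0.1,-0.1,0],[0,0,0]],[[0,-0.15,0],[0,0,0]],[[0,-0.15,0],[0,0,0]],[[0,-0.15,0],[0,0,0]],[[0,-0.15,0],[0,0,0]],[[0,0,0],[0,0,0]]]'

```text
clock: 9.55
ee_pos: [0.6256, -0.1708, 0.1874]
orientation: [-0.075, 0.997, -0.001, -0.001]
ft_force: [0.3, -0.1, 1.1]
opening: 0.0005
grip_force: 0.0
```

```bash
python3 -c "
from h import *
d,J=rep('top','top5')
def box(nm,x0,x1,y0,y1,lo,hi):
    m=(J[...,2]>lo)&(J[...,2]<hi)&(J[...,0]>x0)&(J[...,0]<x1)&(J[...,1]>y0)&(J[...,1]<y1)
    if m.sum()>5: print(nm,m.sum(),np.percentile(J[m],[2,50,98],axis=0).round(4).tolist())
box('pad',-.01,.05,.06,.12,.02,.06)
box('plate',-.16,-.04,-.03,.03,.082,.089)
cv2.imwrite('pics/crop5.png',cv2.resize(d['color'][105:245,160:370,::-1],None,fx=3.8,fy=3.8,interpolation=cv2.INTER_CUBIC))
"
```

```text
9.55 tcpJ 0.26821364146371285 0.1075921368560393 0.18743436026616803 F_J 0.10580698227846165 0.3299201186567392 1.0794919002644083
pad 511 [[-0.0032, 0.0644, 0.0203], [0.0182, 0.0837, 0.042], [0.0402, 0.1067, 0.0481]]
plate 142 [[-0.1119, -0.0209, 0.0833], [-0.1061, -0.0007, 0.0872], [-0.1005, 0.0209, 0.0888]]
```

View pics/crop5.png

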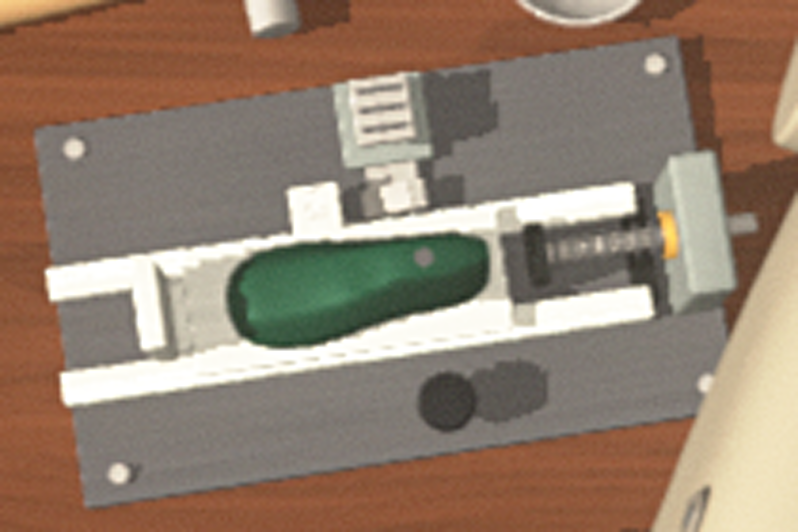

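The sled is out, with its thumb plate at (150,305), which puts the sled at about -22 mm. The pad at (383,120) is back up, and the arm is clear.

```bash
python3 -c "
from cell import order
print(order.sign_off())"
```

```text
the job is handed in; nothing more can be done
None
```

Job done and handed in at about 9.6 s: the sled was pushed home and latched, then released by pressing the pad; it now rests out on the rail at about x = -22 mm, with the catch up and the arm clear.

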